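Clear the slab onto the pile, then draw the ring stick out of the half-lidded case

ROBOT

A 6-joint arm with a two-finger parallel gripper is mounted at the origin on the work surface. World frame = base frame: x ahead of the robot, y to its left, z up, the work surface at z = 0. Lengths are in m, angles in rad, forces in N, time in s.
With the tool pointing down it reaches from about 0.3 to 0.775 m from the base axis. Payload 14.6 kg.
Tool frame: the origin (TCP) lies at the very end of the fingers, on their centre line; the grasp point (between the pads) lies 19 mm behind it; z points along the fingers, x is the direction in which the jaws open and shut, and the axes are right-handed (so a half turn about z gives the same grasp; the last joint's range is limited). The gripper opens to 94 mm and grips with 3 to 60 N. Pads are 16 mm wide; open, the fingers measure 119 mm over their backs; the gripper's body (75 mm by 177 mm) begins 78 mm behind the grasp point.
Start: joints at [1.274, 0.3, 1.521, -0, 1.321, -0.067], TCP at [0.125, 0.536, 0.185] pointing down, gripper open.
Joint ranges: [-3.03, 3.03], [-0.79, 2.21], [0.23, 2.52], [-1.04, 4.18], [0, 3.07], [-2.55, 2.55]. Speed limits (rad/s): [2.22, 2.22, 2.57, 3.14, 3.14, 3.14].

INTERFACE

Orientations are given as [roll, pitch, yaw] about the fixed x, y, z axes, in that order (R = Rz(yaw) Ry(pitch) Rx(roll)).
In Python, from station import ctrl gives the robot as it stands.
- The arm moves only by the shell command python3 -m inch 'ROWS' [FORCE]. ROWS is JSON, one flat list of numbers, 7 for each row, row after row: the shift along the tool's x, y, z in cm, then the turn, a rotation vector about the tool's x, y, z in rad, then the opening, from 0 (shut) to 1 (fully open). In form: [tx, ty, tz, wx, wy, wz, claw, tx, ty, tz, wx, wy, wz, claw, ...]. A call has 1 to 20 rows; each row shifts and turns the commanded pose from where the row before left it, along the tool's axes as they then stand; what a row does not reach is not made up. A row lasts 1/8 s, in which the tool goes at most 62.5 mm and 10.7 degrees, less where a joint would pass 70% of its speed; a pose out of reach is approached as far as the arm can. A call is refused whole if a number of a shift passes 6.25 or a number of a turn 0.188, either way. A call with a gripper value outside its range is refused whole. The fingers move at their own pace and stop on an object; FORCE is the grip in N (left out, the last holds). Time passes only in rows, so rows that do not move let the fingers close. It gives the time, the measured TCP pose, the force and the opening at its end, in the units of the state.
- ctrl.get_obs(): the state, without advancing time (a new reading comes with each control period).
- ctrl.camera(name): name is "scene" or "side" or "wrist"; returns (picture, depth): 400x640x3 uint8, red, green, blue; 400x640 float32, m along the optical axis (not along the pixel's ray), 0 where there is no reading.
- ctrl.camera_params(name): a dict with "vertical_fov" (degrees; the focal length in pixels is half the picture's height over the tangent of half this angle, whatever the lens; pixels are square), "cx", "cy" (the principal point, pixels), "camera_from_world" (4x4, takes a point from world to camera coordinates); the wrist camera has in their place "mount" (4x4, takes a point from camera to tool coordinates, whose origin is the TCP and whose axes are the tool frame's). Camera axes: x right, y down, z forward; pixel columns grow to the right and rows downward; lengths in m; the calibration is good to about 2 mm. A picture is of the moment at which its call begins: read the wrist's pose just before it. camera_params takes no time and is no camera call.
- ctrl.hand_in(): hands the job in, once; it reports no verdict.
Trained networks look in the newest picture that a camera, given by its name, has taken for a name from the list of things; names that differ only in an ending like _2 or _b are one class to them, and where a whole thing is asked for, a point or a joint stands for the part that bears it (a point fixed in the world has none). Each returns a list of dicts, best first, with "score" (0 to 1); they miss things now and then, are a little off and sometimes report something else, mostly with a low value. They report only what shows in the picture. A call takes as long as a camera call. They do not tell look-alikes from the thing itself.
- ctrl.spot_in(camera, label): "bbox" ([centre column, centre row, width, height] in pixels, round what is visible of it).
- ctrl.place_of(camera, label): "centre" ([column, row] in pixels: a listed point, or the origin of a listed thing).
The state is a dict: "time_s": time; "qpos": joint angles; "joint_vel": joint speeds; "tau": joint torques, N m; "ee_pos": TCP position; "eef_rot": TCP orientation; "force": force on the tool from outside, world axes, zero at the start; "moment": the same for the moment, N m; "grip_width": finger opening in m.
Only numpy, scipy, OpenCV 4.12 (cv2) and the standard library are available. Lean on these libraries where they do the work, as an engineer would, in place of code of your own. Each camera call takes 0.05 s, during which the arm holds its last target. There are 200 camera calls.

TASK

A customer wants her ring size taken: lift the marble slab that lies across the opening of the wooden case and stack it squarely on the pile of two equal slabs, letting go of it there. Then take the ring stick by its handle and, since it is longer than the opening, draw it out handle first at a slant without forcing it against the case. Finish while holding it still in the gripper, all of it well clear above the case (at least 5 cm higher than the case's top), with the pile of three left neat and nothing else on the table disturbed.

Things in the scene. Friction and masses are not known exactly. Their poses are not given: they have to be found in the camera images.
- case: fixed half-lidded case of pale wood, 314 x 184 x 95 mm high; origin at the centre of its underside, x along its length from the lidded end (nearer the robot) to the open end. Walls 12 mm (inside 290 x 160), floor 8 mm. Below the lid board it is empty down to the floor
- lid_edge (a point): middle of the lid board's edge, on its top, 15 mm to -x of the case's origin. The fixed board, 6 mm thick (z 89 to 95 mm), flush with the top, covers the inside from x = -145 to -15 mm of the case; the opening runs from -15 to +145 mm, 160 mm wide
- near_rest (a point): top middle of a notched rest inside the case at case x = +10 mm: 14 mm long (x), 56 mm wide (y), 70 mm high; its notch carries the metal stick
- far_rest (a point): the same for the rest at case x = +112 mm, whose notch carries the handle
- ring_stick: ring stick 260 mm long, 0.1 kg, lying level in the rests along the case's middle, axis at z = 66 mm, tip under the lid board. Origin on its axis at mid-length, x to the handle: square dark wood 22 x 22 mm from x = +20 to +130; round metal 14 mm thick from -130 to +20. Balances at x = +20; handle is free for gripping about x = +60 mm
- handle_end (a point): the handle's end face centre on the ring stick (its x = +130 mm)
- stick_tip (a point): the metal tip of the ring stick (its x = -130 mm)
- slab_loose: one of three equal white marble slabs, 220 (its x) x 50 (its y) x 18 mm (z), about 0.5 kg; origin at the centre of its underside; this one lies across the case's opening, resting on its two side walls (underside 95 mm above the table), its length about along the case's y and its middle about over the ring stick
- slab_mid: one of three equal white marble slabs, 220 (its x) x 50 (its y) x 18 mm (z), about 0.5 kg; origin at the centre of its underside; this one is the upper one of the pile of two on the table (underside at 18 mm, top at 36 mm)
- slab_low: one of three equal white marble slabs, 220 (its x) x 50 (its y) x 18 mm (z), about 0.5 kg; origin at the centre of its underside; this one is the lower one of the pile, lying on the table
- ring_box: bystander: closed green ring box, 41 x 41 x 36 mm, standing between the case and the pile; origin at the centre of its underside
- ring_cone: bystander: small white ceramic cone, 34 mm wide at the foot, 56 mm high; origin at the centre of its underside
- polish_jar: bystander: small lidded jar of amber glass, 52 mm wide, 55 mm high; origin at the centre of its underside
- dish: bystander: white ceramic dish, 90 mm wide, 30 mm high; origin at the centre of its underside
There are look-alikes about, which are no part of the job. Leave any green look-alike of the slab_loose alone.

How it is judged:
By the outcome, as a careful person would: the job done as asked, in the order asked, and still so for the second after the job is handed in, while the arm keeps its last pose, push and grip.
It also fails if it takes over 54 s, if anything falls off the work surface, if the arm or the gripper's body presses on something with over 40 N, if the wrist force passes 120 N, or if a joint passes its speed limit or range.

## Working session

There is one attempt and no reset: what is moved stays moved. The work goes in short steps, Python scripts to look and compute and a shell command to move; the robot and the scene stay as the last step left them, time stands still between calls to the robot, and variables do not carry over. Pictures are saved under pics/ and viewed, about 8 in all and at most 12, crops included, and the job is handed in when it is done.

```bash
mkdir -p pics; ls; cat > h.py <<'E'
import numpy as np,cv2
from station import ctrl
from scipy.spatial.transform import Rotation as R
def T():
    o=ctrl.get_obs();M=np.eye(4);M[:3,:3]=R.from_euler('xyz',o['eef_rot']).as_matrix();M[:3,3]=o['ee_pos'];return M
def shot(n,save=None):
    M=T();p,d=ctrl.camera(n);c=ctrl.camera_params(n)
    W=M@np.array(c['mount']) if n=='wrist' else np.linalg.inv(np.array(c['camera_from_world']))
    f=p.shape[0]/2/np.tan(np.radians(c['vertical_fov'])/2)
    v,u=np.mgrid[:p.shape[0],:p.shape[1]]
    P=np.stack([(u-c['cx'])/f*d,(v-c['cy'])/f*d,d],-1)@W[:3,:3].T+W[:3,3]
    P[d<=0]=np.nan
    if save: cv2.imwrite('pics/'+save,p[:,:,::-1])
    return p,P,W,f,c
E
python3 - <<'E'
from h import *
o=ctrl.get_obs();print({k:np.round(v,3) for k,v in o.items()})
for n in('scene','side'):
    p,P,W,f,c=shot(n,n+'1.png');print(n,f,c['cx'],c['cy'],W.round(3).tolist())
    np.savez(n+'1.npz',p=p,P=P)
    for l in ['slab_loose','slab_mid','ring_stick','handle_end','case','lid_edge','ring_box','dish']:
        for r in ctrl.place_of(n,l)[:4]:
            u,v=np.round(r['centre']).astype(int); 
            print(l,round(r['score'],2),u,v,P[min(max(v,0),399),min(max(u,0),639)].round(3))
E
```

```text
pics
{'time_s': np.float64(0.0), 'qpos': array([ 1.274,  0.3  ,  1.522,  0.   ,  1.321, -0.067]), 'joint_vel': array([ 0.001, -0.002,  0.001,  0.001,  0.   ,  0.001]), 'tau': array([ 1.0000e-03, -5.3178e+01, -3.5274e+01,  7.1000e-02,  2.4000e-02,
       -0.0000e+00]), 'ee_pos': array([0.125, 0.535, 0.184]), 'eef_rot': array([-3.142e+00,  1.000e-03,  1.341e+00]), 'force': array([-0.429,  0.746, -0.748]), 'moment': array([-0.007,  0.001, -0.004]), 'grip_width': np.float64(0.094)}
scene 494.5155011635272 317.3448551047814 196.30443621373917 [[-0.847, 0.439, -0.298, 0.912], [0.531, 0.697, -0.482, 0.727], [-0.004, -0.567, -0.824, 1.377], [0.0, 0.0, 0.0, 1.0]]
slab_loose 0.88 460 272 [0.206 0.397 0.022]
slab_loose 0.75 317 273 [0.595 0.209 0.116]
slab_mid 0.95 282 176 [ 0.484 -0.193  0.035]
ring_stick 0.72 336 263 [0.52  0.194 0.072]
handle_end 0.78 298 281 [0.629 0.156 0.004]
case 0.65 336 272 [0.527 0.206 0.041]
lid_edge 0.97 344 256 [0.494 0.196 0.092]
ring_box 0.46 336 211 [0.403 0.019 0.027]
dish 0.73 215 147 [ 0.615 -0.454  0.007]
side 483.70739937243945 320.7015211473889 204.79900211336198 [[0.708, -0.453, 0.541, -0.37], [-0.706, -0.449, 0.548, -0.819], [-0.005, -0.77, -0.638, 1.027], [0.0, 0.0, 0.0, 1.0]]
slab_loose 0.77 192 198 [0.045 0.038 0.305]
slab_loose 0.7 313 156 [0.568 0.165 0.115]
slab_loose 0.2 294 172 [0.477 0.163 0.097]
slab_mid 0.88 382 245 [ 0.467 -0.225  0.036]
ring_stick 0.41 291 172 [0.469 0.168 0.098]
lid_edge 0.74 292 169 [0.484 0.18  0.096]
ring_box 0.78 312 234 [ 0.38  -0.021  0.003]
dish 0.94 477 273 [ 0.594 -0.469  0.006]
dish 0.51 322 162 [0.566 0.12  0.114]
```

```bash
python3 -m inch 2>&1 | head -5; python3 -c "
import cv2,numpy as np
a=cv2.imread('pics/scene1.png');b=cv2.imread('pics/side1.png')
print(a.shape,b.shape)"
```

```text
invalid input
(400, 640, 3) (400, 640, 3)
```

View pics/scene1.png

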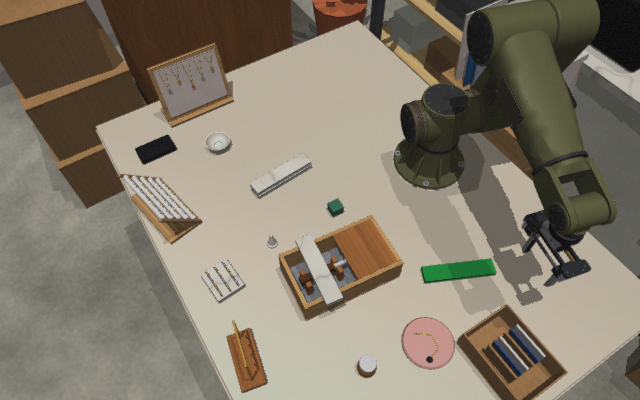

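View pics/side1.png

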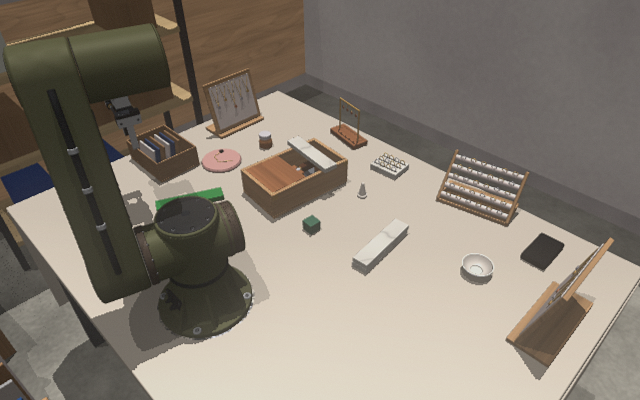

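The loose slab is the white one at scene (317,273), side (313,156). The look-alikes are the green slab at scene (460,272), which I leave alone, and the white pile at (282,176), which is the stacking target. Next I fit rectangles to the point clouds.

```bash
python3 - <<'E'
from h import *
def rect(P,m,name):
    pts=P[m][:,:2].astype(np.float32)
    (c,s,a)=cv2.minAreaRect(pts); 
    if s[0]<s[1]: s=s[::-1];a+=90
    print(name,len(pts),'c',np.round(c,4),'size',np.round(s,3),'ang',round((a+90)%180-90,1),'z',np.median(P[m][:,2]).round(4))
for n in('scene','side'):
    D=np.load(n+'1.npz');p,P=D['p'].astype(int),D['P']
    x,y,z=P[...,0],P[...,1],P[...,2]
    white=(p.max(-1)-p.min(-1)<30)&(p.min(-1)>110)
    def comp(m):
        k,l,s,_=cv2.connectedComponentsWithStats(m.astype(np.uint8));return l==1+np.argmax(s[1:,4])
    near=(np.hypot(x-.57,y-.2)<.2)
    rect(P,comp(near&white&(z>.106)&(z<.122)),n+' loose')
    rect(P,comp((np.hypot(x-.47,y+.21)<.15)&(z>.028)&(z<.045)),n+' pile')
    rect(P,comp((np.hypot(x-.54,y-.2)<.25)&(z>.08)&(z<.125)),n+' case+slab')
    lid=comp((np.hypot(x-.47,y-.17)<.2)&(z>.086)&(z<.102)&~white)
    rect(P,lid,n+' lid')
    for nm,c,r in(('ringbox',(.39,0),.06),):
        rect(P,comp((np.hypot(x-c[0],y-c[1])<r)&(z>.028)&(z<.045)),n+nm)
    g=(p[...,1]>p[...,0]+40)&(p[...,1]>p[...,2]+40)&(z>.006)
    rect(P,comp(g&(np.hypot(x-.2,y-.4)<.15)),n+' green')
    m=comp(near&~np.isnan(z)&(z>.02));v,u=np.nonzero(m)
    I=D['p'][max(v.min()-15,0):v.max()+15,u.min()-15:u.max()+15,::-1]
    cv2.imwrite('pics/c_%s.png'%n,cv2.resize(I,None,fx=3,fy=3,interpolation=2));print(I.shape)
a,b=[cv2.imread('pics/c_%s.png'%n) for n in('scene','side')]
h=max(a.shape[0],b.shape[0]);w=[cv2.copyMakeBorder(i,0,h-i.shape[0],0,0,0) for i in(a,b)]
o=np.hstack(w);s=min(1,790/o.shape[1]);cv2.imwrite('pics/crop1.png',cv2.resize(o,None,fx=s,fy=s))
E
```

```text
scene loose 1237 c [0.5823 0.1947] size [0.22  0.051] ang 82.4 z 0.1125
scene pile 812 c [ 0.4797 -0.2084] size [0.221 0.058] ang 5.5 z 0.0351
scene case+slab 4863 c [0.508  0.2016] size [0.317 0.224] ang -5.9 z 0.0958
scene lid 2920 c [0.454  0.2032] size [0.206 0.189] ang -5.4 z 0.0945
sceneringbox 145 c [0.3959 0.0016] size [0.046 0.042] ang 84.3 z 0.0358
scene green 1076 c [0.2025 0.3866] size [0.22  0.053] ang -25.1 z 0.0176
(128, 144, 3)
side loose 555 c [0.5829 0.1926] size [0.225 0.055] ang 81.3 z 0.1149
side pile 977 c [ 0.4812 -0.2121] size [0.225 0.054] ang 4.3 z 0.0372
side case+slab 2932 c [0.5095 0.1998] size [0.32  0.226] ang -5.2 z 0.0971
side lid 1758 c [0.4559 0.2002] size [0.215 0.197] ang -8.1 z 0.0965
sideringbox 150 c [3.959e-01 2.000e-04] size [0.048 0.043] ang 88.9 z 0.0366
side green 200 c [0.2444 0.3638] size [0.126 0.051] ang -22.3 z 0.0199
(101, 128, 3)
```

View pics/crop1.png

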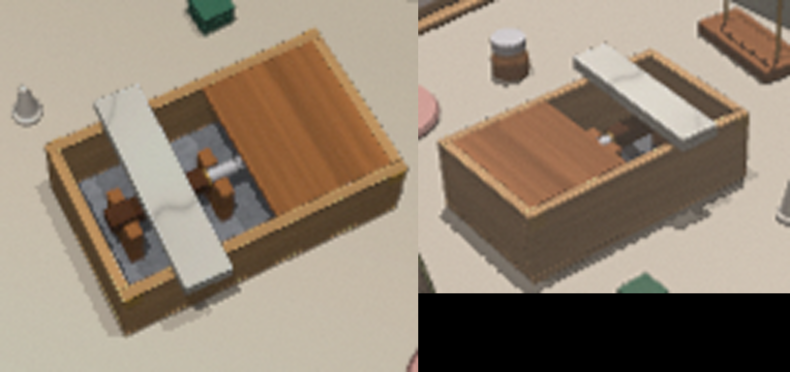

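The crop shows the white slab across the opening above the handle, with the metal part going under the lid board (left crop, slab at about (160,185)). I'm going with that slab. I'll write a helper that turns a target pose into per-row steps.

```bash
cat >> h.py <<'E'
def Rot(yaw,tilt=0): # tool down, x at yaw deg (deg); tilt about tool x
    return R.from_euler('z',yaw,degrees=True).as_matrix()@R.from_euler('x',180,degrees=True).as_matrix()@R.from_euler('x',tilt,degrees=True).as_matrix()
def steps(p,Rt,n,M=None):
    M=T() if M is None else M
    w=R.from_matrix(M[:3,:3].T@Rt).as_rotvec()/n
    S=sum(R.from_rotvec(w*k).as_matrix() for k in range(n))
    t=np.linalg.solve(S,M[:3,:3].T@(np.array(p)-M[:3,3]))*100
    print(n,'rows: t',t.round(2),'w',w.round(4))
    N=np.eye(4);N[:3,:3]=Rt;N[:3,3]=p;return N
E
python3 - <<'E'
from h import *
steps([.5825,.194,.21],Rot(-8),11)
E
```

```text
11 rows: t [ 1.47  5.5  -0.23] w [-0.     -0.      0.1346]
```

```bash
python3 -m inch '[1.47,5.5,-0.23,0,0,0.1346,1,1.47,5.5,-0.23,0,0,0.1346,1,1.47,5.5,-0.23,0,0,0.1346,1,1.47,5.5,-0.23,0,0,0.1346,1,1.47,5.5,-0.23,0,0,0.1346,1,1.47,5.5,-0.23,0,0,0.1346,1,1.47,5.5,-0.23,0,0,0.1346,1,1.47,5.5,-0.23,0,0,0.1346,1,1.47,5.5,-0.23,0,0,0.1346,1,1.47,5.5,-0.23,0,0,0.1346,1,1.47,5.5,-0.23,0,0,0.1346,1,0,0,0,0,0,0,1,0,0,0,0,0,0,1]'
python3 - <<'E'
from h import *
o=ctrl.get_obs();print(o['time_s'],o['ee_pos'],o['eef_rot'],o['force'])
p,P,W,f,c=shot('wrist','w1.png');np.savez('w1.npz',p=p,P=P)
print(W.round(3).tolist())
x,y,z=P[...,0],P[...,1],P[...,2]
for lo,hi in((.104,.122),(.087,.1)):
    m=(z>lo)&(z<hi)
    if m.sum()<50: continue
    k,l,s,_=cv2.connectedComponentsWithStats(m.astype(np.uint8));m=l==1+np.argmax(s[1:,4]);q=P[m]
    (cc,s,a)=cv2.minAreaRect(q[:,:2].astype(np.float32));print(lo,len(q),np.round(cc,4),np.round(s,3),round(a,1),np.median(q[:,2]).round(4))
for l in['slab_loose','ring_stick','handle_end','lid_edge','near_rest','far_rest']:
    for r in ctrl.place_of('wrist',l)[:2]:
        u,v=np.clip(np.round(r['centre']).astype(int),0,[639,399]);print(l,round(r['score'],2),u,v,P[v,u].round(3))
E
```

```text
time_s: 2.52
ee_pos: [0.5826, 0.1941, 0.2101]
eef_rot: [-3.141, 0.0, -0.139]
force: [0.0, 1.5, 0.1]
grip_width: 0.0941
2.525 [0.58264316 0.19411827 0.21013825] [-3.14142080e+00  9.06433255e-05 -1.38869605e-01] [0.03675681 1.46438571 0.14076704]
[[0.99, -0.134, -0.034, 0.593], [-0.138, -0.959, -0.249, 0.267], [0.0, 0.251, -0.968, 0.41], [0.0, 0.0, 0.0, 1.0]]
0.104 8669 [0.5815 0.1927] [0.22 0.05] 82.3 0.1131
0.087 16759 [0.454  0.2025] [0.184 0.207] 83.9 0.095
slab_loose 0.87 317 192 [0.583 0.199 0.114]
slab_loose 0.78 28 80 [0.221 0.38  0.016]
ring_stick 0.87 258 190 [0.509 0.202 0.072]
handle_end 0.83 362 189 [0.638 0.186 0.075]
handle_end 0.62 265 195 [0.517 0.194 0.073]
lid_edge 0.62 245 200 [0.471 0.177 0.01 ]
near_rest 0.56 269 198 [0.518 0.187 0.059]
far_rest 0.83 346 190 [0.618 0.187 0.077]
```

View pics/w1.png

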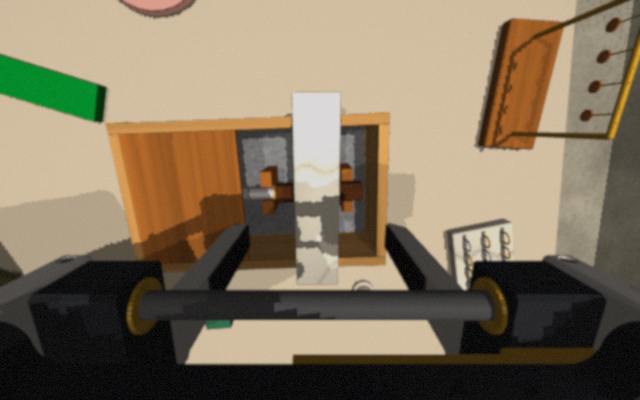

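The wrist view shows the slab at columns 292–340, rows 92–285. The handle end shows at (362,189), and the fingers straddle the slab with about 12 mm to the end wall. I'll descend and grip.

```bash
python3 -m inch '[-0.1,0.15,2.6,0,0,0,1,0,0,2.6,0,0,0,1,0,0,2.6,0,0,0,1,0,0,2.2,0,0,0,1,0,0,1.4,0,0,0,1,0,0,1.0,0,0,0,1,0,0,0,0,0,0,1,0,0,0,0,0,0,0.3,0,0,0,0,0,0,0.3,0,0,0,0,0,0,0.3,0,0,0,0,0,0,0.3,0,0,0,0,0,0,0.3]' 35
```

```text
time_s: 4.38
ee_pos: [0.5816, 0.1924, 0.0862]
eef_rot: [-3.142, -0.0, -0.14]
force: [0.8, -0.2, -0.1]
grip_width: 0.0495
```

```bash
python3 -m inch '[0,0,-0.6,0,0,0,0.3,0,0,-1.5,0,0,0,0.3,0,0,-2.5,0,0,0,0.3,0,0,-2.7,0,0,0,0.3,0,0,-2.7,0,0,0,0.3,0,0,-2,0,0,0,0.3,0,0,0,0,0,0,0.3]'
python3 - <<'E'
from h import *
# handle/rests now visible? look from scene
p,P,W,f,c=shot('scene','s2.png');np.savez('s2.npz',p=p,P=P)
x,y,z=P[...,0],P[...,1],P[...,2]
m=(np.hypot(x-.48,y+.21)<.16)&(z>.028)&(z<.045)
(cc,s,a)=cv2.minAreaRect(P[m][:,:2].astype(np.float32));print(np.round(cc,4),np.round(s,3),a)
# pile via median approach : trimmed PCA, both halves
for D in(P,np.load('side1.npz')['P'],np.load('scene1.npz')['P']):
    x,y,z=D[...,0],D[...,1],D[...,2]
    q=D[(np.hypot(x-.48,y+.21)<.15)&(z>.031)&(z<.041)][:,:2]
    (cc,s,a)=cv2.minAreaRect(q.astype(np.float32));r=q-q.mean(0);w,V=np.linalg.eigh(r.T@r);v=V[:,1]*np.sign(V[0,1])
    print('pca',q.mean(0).round(4),np.degrees(np.arctan2(v[1],v[0])).round(2),'rect',np.round(cc,4),np.round(s,3),round(a,1))
steps([.4805,-.210,.206],Rot(-8-77),12)
E
```

```text
time_s: 5.25
ee_pos: [0.5821, 0.1926, 0.2082]
eef_rot: [-3.14, -0.003, -0.14]
force: [0.1, 0.5, -6.0]
grip_width: 0.049
[ 0.4813 -0.2088] [0.22  0.058] 6.006536483764648
pca [ 0.4947 -0.2092] 8.47 rect [ 0.4808 -0.2076] [0.219 0.058] 5.2
pca [ 0.4736 -0.2132] 4.71 rect [ 0.4812 -0.2121] [0.225 0.054] 4.3
pca [ 0.4825 -0.2075] 4.62 rect [ 0.4807 -0.2087] [0.219 0.058] 5.7
12 rows: t [1.82 3.26 0.  ] w [-1.00e-04 -0.00e+00  1.12e-01]
```

```bash
python3 - <<'E'
from h import *
steps([.48,-.09,.25],Rot(-85),10)
E
```

```text
10 rows: t [ 1.26  2.98 -0.43] w [-1.000e-04 -0.000e+00  1.344e-01]
```

```bash
python3 -m inch '[1.26,2.98,-0.43,0,0,0.1344,0.3,1.26,2.98,-0.43,0,0,0.1344,0.3,1.26,2.98,-0.43,0,0,0.1344,0.3,1.26,2.98,-0.43,0,0,0.1344,0.3,1.26,2.98,-0.43,0,0,0.1344,0.3,1.26,2.98,-0.43,0,0,0.1344,0.3,1.26,2.98,-0.43,0,0,0.1344,0.3,1.26,2.98,-0.43,0,0,0.1344,0.3,1.26,2.98,-0.43,0,0,0.1344,0.3,1.26,2.98,-0.43,0,0,0.1344,0.3,0,0,0,0,0,0,0.3,0,0,0,0,0,0,0.3]'
python3 - <<'E'
from h import *
p,P,W,f,c=shot('wrist','w2.png');np.savez('w2.npz',p=p,P=P)
x,y,z=P[...,0],P[...,1],P[...,2]
for lo,hi in((.029,.044),(.005,.029)):
    m=(np.hypot(x-.48,y+.21)<.16)&(z>lo)&(z<hi)
    k,l,s,_=cv2.connectedComponentsWithStats(m.astype(np.uint8));m=l==1+np.argmax(s[1:,4]);q=P[m]
    (cc,s,a)=cv2.minAreaRect(q[:,:2].astype(np.float32));print('pile',len(q),np.round(cc,4),np.round(s,3),round(a,2),np.median(q[:,2]).round(4))
# held slab in tool frame
M=T();Q=(P-M[:3,3])@M[:3,:3]
m=(Q[...,2]>-.04)&(Q[...,2]<-.015)&(abs(Q[...,0])<.035)&(abs(Q[...,1])<.15);q=Q[m]
(cc,s,a)=cv2.minAreaRect(q[:,:2].astype(np.float32));print('held(tool)',len(q),np.round(cc,4),np.round(s,3),round(a,2),np.median(q[:,2]).round(4))
A=np.c_[q[:,:2],np.ones(len(q))];co=np.linalg.lstsq(A,q[:,2],rcond=None)[0];print('tilt',co.round(4))
print(ctrl.get_obs()['ee_pos'],ctrl.get_obs()['eef_rot'],ctrl.get_obs()['grip_width'])
E
```

```text
time_s: 6.8
ee_pos: [0.4803, -0.0897, 0.2486]
eef_rot: [3.141, 0.0, -1.483]
force: [-0.0, -0.2, -5.8]
grip_width: 0.0494
pile 4659 [ 0.4795 -0.2108] [0.22 0.05] 4.92 0.036
pile 569 [ 0.491 -0.184] [0.193 0.004] 4.78 0.0177
held(tool) 20475 [-0.     -0.0078] [0.07  0.204] 0.17 -0.0269
tilt [-0.0018 -0.     -0.027 ]
[ 0.4804162  -0.08954134  0.24852972] [ 3.14075142e+00  4.53536340e-04 -1.48220709e+00] 0.049262904033028056
```

View pics/w2.png

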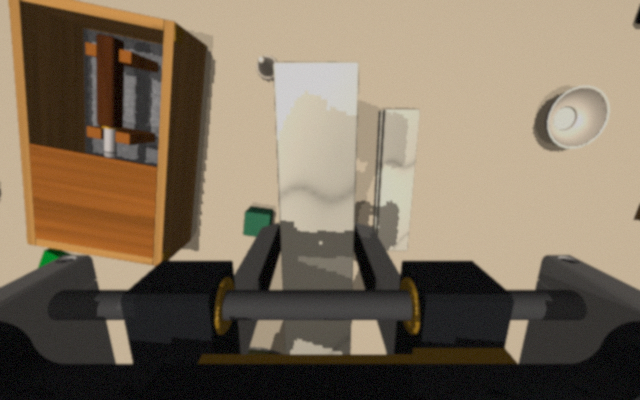

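The wrist view shows the pile at columns 378–418, rows 108–250, beside the held slab at columns 275–357. The pile measures exactly 220 x 50 mm. Next I measure where the held slab sits in the tool frame.

```bash
python3 - <<'E'
from h import *
D=np.load('w2.npz');p,P=D['p'].astype(int),D['P'];M=T();Q=(P-M[:3,3])@M[:3,:3]
m=(Q[...,2]>-.034)&(Q[...,2]<-.02)&(p.min(-1)>60)&(p.max(-1)-p.min(-1)<45)
for lo in(.03,.05,.07,.09):
    q=Q[m&(Q[...,1]>lo)&(Q[...,1]<lo+.02)];print(lo,np.percentile(q[:,0],[0.5,50,99.5]).round(4))
q=Q[m&(abs(Q[...,0])<.02)];print('y ends',np.percentile(q[:,1],[.1,99.9]).round(4), 'z',np.median(q[:,2]).round(4))
steps([.4795,-.2108,.12],Rot(-85.1),6)
E
```

```text
0.03 [-0.0253 -0.0008  0.0237]
0.05 [-0.0248 -0.0012  0.0239]
0.07 [-0.025  -0.0004  0.0243]
0.09 [-0.0247 -0.0012  0.0239]
y ends [-0.1097  0.0936] z -0.0269
6 rows: t [2.01 0.19 2.14] w [0.0001 0.0001 0.0005]
```

The held slab is centred in the jaws. But the fingertips stick out 9 mm below it, so they would catch on the pile's upper slab. I'll set it back on the case exactly where it was and re-grip higher.

```bash
python3 - <<'E'
from h import *
steps([.5818,.1925,.13],Rot(-8),11)
E
```

```text
11 rows: t [-1.48 -2.54  1.08] w [ 0.000e+00  1.000e-04 -1.221e-01]
```

```bash
python3 -m inch '[-1.48,-2.54,1.08,0,0,-0.1221,0.3,-1.48,-2.54,1.08,0,0,-0.1221,0.3,-1.48,-2.54,1.08,0,0,-0.1221,0.3,-1.48,-2.54,1.08,0,0,-0.1221,0.3,-1.48,-2.54,1.08,0,0,-0.1221,0.3,-1.48,-2.54,1.08,0,0,-0.1221,0.3,-1.48,-2.54,1.08,0,0,-0.1221,0.3,-1.48,-2.54,1.08,0,0,-0.1221,0.3,-1.48,-2.54,1.08,0,0,-0.1221,0.3,-1.48,-2.54,1.08,0,0,-0.1221,0.3,-1.48,-2.54,1.08,0,0,-0.1221,0.3,0,0,0,0,0,0,0.3,0,0,1.5,0,0,0,0.3,0,0,1.5,0,0,0,0.3,0,0,0.8,0,0,0,0.3,0,0,0.3,0,0,0,0.3,0,0,0.2,0,0,0,0.3,0,0,0,0,0,0,0.3]'
```

```text
time_s: 9.1
ee_pos: [0.5819, 0.1922, 0.0876]
eef_rot: [-3.141, -0.0, -0.141]
force: [0.3, -0.9, -5.7]
grip_width: 0.0495
```

```bash
python3 -m inch '[0,0,0.1,0,0,0,0.3,0,0,0.08,0,0,0,0.3,0,0,0,0,0,0,0.3]'
```

```text
time_s: 9.48
ee_pos: [0.582, 0.1922, 0.0862]
eef_rot: [-3.141, -0.001, -0.141]
force: [-3.5, -1.1, 2.3]
grip_width: 0.0497
```

```bash
python3 -m inch '[0,0,0,0,0,0,0.8,0,0,0,0,0,0,0.8,0,0,0,0,0,0,0.8,0,0,-0.5,0,0,0,0.8,0,0,-0.5,0,0,0,0.8,0,0,0,0,0,0,0.8,0,0,0,0,0,0,0.3,0,0,0,0,0,0,0.3,0,0,0,0,0,0,0.3,0,0,0,0,0,0,0.3,0,0,0,0,0,0,0.3]' 40
```

```text
time_s: 10.85
ee_pos: [0.5818, 0.1921, 0.0955]
eef_rot: [3.142, 0.0, -0.141]
force: [-0.2, -0.3, 0.1]
grip_width: 0.0296
```

```bash
python3 - <<'E'
from h import *
p,P,W,f,c=shot('wrist','w3.png');np.savez('w3.npz',p=p,P=P)
s,_,_,_,_=shot('side')
I=np.hstack([p,cv2.resize(s[100:260,200:456],(640,400))])[:,:,::-1]
cv2.imwrite('pics/w3.png',cv2.resize(I,(800,250)))
M=T();Q=(P-M[:3,3])@M[:3,:3]
x,y,z=P[...,0],P[...,1],P[...,2]
m=(z>.104)&(z<.122)&(Q[...,1]<-.02)
q=P[m];(cc,s,a)=cv2.minAreaRect(q[:,:2].astype(np.float32));print(len(q),np.round(cc,4),np.round(s,3),a,np.median(q[:,2]))
E
```

```text
10934 [0.5903 0.2568] [0.091 0.05 ] 82.20677185058594 0.11304750900303794
```

View pics/w3.png

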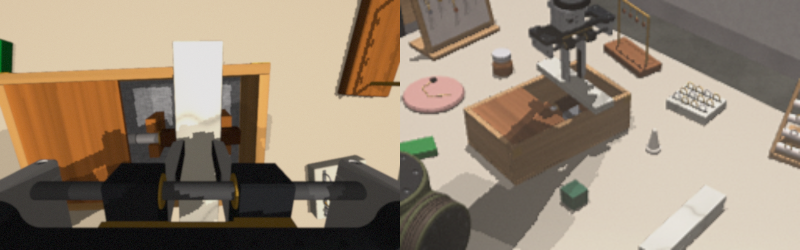

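```bash
python3 - <<'E'
from h import *
D=np.load('w3.npz');p,P=D['p'].astype(int),D['P'];M=T();Q=(P-M[:3,3])@M[:3,:3]
print(ctrl.get_obs()['ee_pos'],ctrl.get_obs()['grip_width'])
for r in range(215,300,8): print(r,[tuple((Q[r,c]*1000).round(0).astype(int)) for c in (275,285,295,305,320,340,350,360)])
I=p[200:320,230:410].astype(np.uint8)[:,:,::-1];cv2.imwrite('pics/w3c.png',cv2.resize(I,None,fx=4,fy=4))
E
```

```text
[0.58179186 0.19213993 0.09553582] 0.02852972263433591
215 [(np.int64(-35), np.int64(-3), np.int64(19)), (np.int64(-22), np.int64(-15), np.int64(-18)), (np.int64(-15), np.int64(-15), np.int64(-18)), (np.int64(-8), np.int64(-15), np.int64(-17)), (np.int64(2), np.int64(-15), np.int64(-18)), (np.int64(16), np.int64(-15), np.int64(-17)), (np.int64(23), np.int64(-15), np.int64(-18)), (np.int64(36), np.int64(-3), np.int64(18))]
223 [(np.int64(-35), np.int64(4), np.int64(19)), (np.int64(-22), np.int64(-9), np.int64(-17)), (np.int64(-16), np.int64(-8), np.int64(-17)), (np.int64(-8), np.int64(-9), np.int64(-18)), (np.int64(2), np.int64(-9), np.int64(-18)), (np.int64(16), np.int64(-9), np.int64(-18)), (np.int64(23), np.int64(-9), np.int64(-17)), (np.int64(36), np.int64(4), np.int64(18))]
231 [(np.int64(-26), np.int64(-11), np.int64(-38)), (np.int64(-20), np.int64(-10), np.int64(-36)), (np.int64(-15), np.int64(-4), np.int64(-21)), (np.int64(-8), np.int64(-3), np.int64(-19)), (np.int64(2), np.int64(-3), np.int64(-17)), (np.int64(15), np.int64(-9), np.int64(-34)), (np.int64(21), np.int64(-10), np
[... 2433 characters left out ...]
-16), np.int64(41), np.int64(-18)), (np.int64(-9), np.int64(42), np.int64(-18)), (np.int64(2), np.int64(42), np.int64(-17)), (np.int64(17), np.int64(42), np.int64(-18)), (np.int64(15), np.int64(-5), np.int64(-91)), (np.int64(17), np.int64(-10), np.int64(-100))]
295 [(np.int64(-12), np.int64(-29), np.int64(-134)), (np.int64(-9), np.int64(-29), np.int64(-133)), (np.int64(-6), np.int64(-29), np.int64(-133)), (np.int64(-4), np.int64(-29), np.int64(-133)), (np.int64(1), np.int64(-29), np.int64(-134)), (np.int64(6), np.int64(-30), np.int64(-134)), (np.int64(9), np.int64(-30), np.int64(-135)), (np.int64(12), np.int64(-29), np.int64(-133))]<stdin>:4: RuntimeWarning: invalid value encountered in cast
```

View pics/w3c.png

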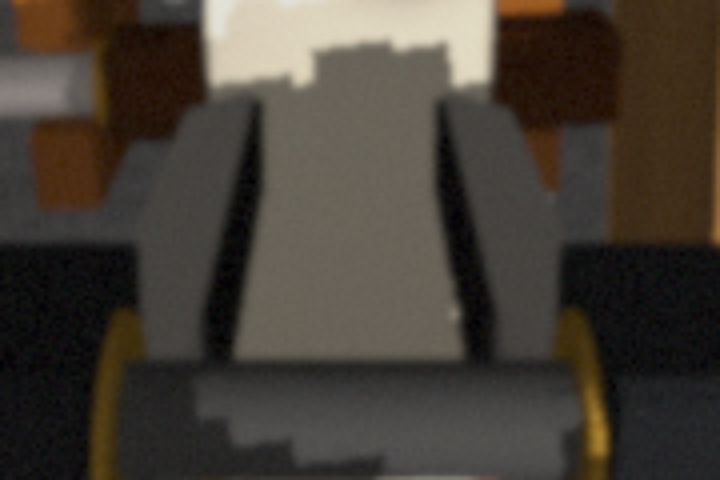

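```bash
python3 - <<'E'
from h import *
p,P=[np.load('w1.npz')[k] for k in('p','P')]
M=np.eye(4);M[:3,:3]=R.from_euler('xyz',[-3.14142,0.00009,-.13887]).as_matrix();M[:3,3]=[.58264,.19412,.21014]
Q=(P-M[:3,3])@M[:3,:3]
m=(abs(Q[...,0])>.035)&(abs(Q[...,0])<.07)&(abs(Q[...,1])<.02)&(Q[...,2]<.03)&(Q[...,2]>-.1)
for s in(-1,1):
    q=Q[m&(np.sign(Q[...,0])==s)];k=np.argsort(-q[:,2])[:8];print((q[k]*1000).round(0).tolist(), (np.percentile(q,[1,99],axis=0)*1000).round())
E
```

```text
[[-49.0, -10.0, -20.0], [-50.0, -10.0, -20.0], [-49.0, -10.0, -20.0], [-48.0, -9.0, -20.0], [-48.0, 1.0, -21.0], [-48.0, 2.0, -21.0], [-48.0, -9.0, -21.0], [-48.0, 3.0, -21.0]] [[ -59.  -11. -100.]
 [ -47.    7.  -23.]]
[[48.0, -10.0, -20.0], [48.0, -10.0, -20.0], [49.0, -10.0, -20.0], [47.0, -9.0, -21.0], [47.0, -8.0, -21.0], [46.0, -0.0, -21.0], [48.0, -9.0, -21.0], [47.0, 1.0, -21.0]] [[ 46. -11. -99.]
 [ 58.   7. -23.]]
```

The fingers really end about 20 mm short of the reported TCP: depth shows the tips at tool z = -20 mm, and the jaws closed just above the slab. From now on I use tips = ee_z + 0.0195. I'll open, go down 17 mm and grip with the tips about 3 mm above the slab's underside.

```bash
python3 -m inch '[0,0,0,0,0,0,0.9,0,0,0,0,0,0,0.9,0,0,0,0,0,0,0.9,0,0,0,0,0,0,0.9,0,0,0.9,0,0,0,0.9,0,0,0.8,0,0,0,0.9,0,0,0,0,0,0,0.9,0,0,0,0,0,0,0.3,0,0,0,0,0,0,0.3,0,0,0,0,0,0,0.3,0,0,0,0,0,0,0.3]' 40
```

```text
time_s: 12.32
ee_pos: [0.5819, 0.1922, 0.0786]
eef_rot: [-3.142, -0.0, -0.141]
force: [-1.2, -0.1, 0.4]
grip_width: 0.0497
```

```bash
python3 - <<'E'
from h import *
M=T()
N=M.copy();N[2,3]+=.12
steps([.4795,-.2108,.15],Rot(-85.1),12,N)
E
```

```text
12 rows: t [1.82 3.27 0.41] w [-0.     -0.      0.1121]
```

```bash
python3 -m inch '[0,0,-0.7,0,0,0,0.3,0,0,-2,0,0,0,0.3,0,0,-3,0,0,0,0.3,0,0,-3.3,0,0,0,0.3,0,0,-3,0,0,0,0.3,1.82,3.27,0.41,0,0,0.1121,0.3,1.82,3.27,0.41,0,0,0.1121,0.3,1.82,3.27,0.41,0,0,0.1121,0.3,1.82,3.27,0.41,0,0,0.1121,0.3,1.82,3.27,0.41,0,0,0.1121,0.3,1.82,3.27,0.41,0,0,0.1121,0.3,1.82,3.27,0.41,0,0,0.1121,0.3,1.82,3.27,0.41,0,0,0.1121,0.3,1.82,3.27,0.41,0,0,0.1121,0.3,1.82,3.27,0.41,0,0,0.1121,0.3,1.82,3.27,0.41,0,0,0.1121,0.3,1.82,3.27,0.41,0,0,0.1121,0.3,0,0,0,0,0,0,0.3,0,0,0,0,0,0,0.3]'
python3 - <<'E'
from h import *
p,P,W,f,c=shot('wrist');M=T();Q=(P-M[:3,3])@M[:3,:3]
print(M[:3,3])
m=(Q[...,2]>-.042)&(Q[...,2]<-.026)&(p.astype(int).max(-1)-p.min(-1)<45)&(abs(Q[...,0])<.04)
q=Q[m&(abs(Q[...,0])<.02)];print('y ends',np.percentile(q[:,1],[.1,99.9]).round(4),'z',np.median(q[:,2]).round(4))
for lo in(-.1,-.06,-.04):
    q=Q[m&(Q[...,1]>lo)&(Q[...,1]<lo+.02)];print(np.percentile(q[:,0],[.5,99.5]).round(4))
steps([.4795,-.2108,.026],Rot(-85.1),1)
E
```

```text
time_s: 14.7
ee_pos: [0.4794, -0.211, 0.1495]
eef_rot: [-3.141, 0.0, -1.485]
force: [0.3, 0.9, -5.9]
grip_width: 0.0495
[ 0.47960755 -0.21077178  0.14949754]
y ends [-0.1095  0.0866] z -0.0344
[-0.0257  0.0235]
[-0.0254  0.0236]
[-0.0256  0.0237]
1 rows: t [0.000e+00 1.000e-02 1.235e+01] w [-0.0002  0.0001  0.0009]
```

```bash
python3 -m inch '[0.06,0,2,0,0,0,0.3,0,0,2.8,0,0,0,0.3,0,0,2.8,0,0,0,0.3,0,0,2.5,0,0,0,0.3,0,0,1.5,0,0,0,0.3,0,0,0.8,0,0,0,0.3,0,0,0.3,0,0,0,0.3,0,0,0,0,0,0,0.3]'
```

```text
time_s: 15.75
ee_pos: [0.4795, -0.2119, 0.0228]
eef_rot: [-3.141, -0.0, -1.486]
force: [0.1, 0.4, -6.8]
grip_width: 0.0498
```

```bash
python3 -m inch '[0,0,0.1,0,0,0,0.3,0,0,0.1,0,0,0,0.3,0,0,0.08,0,0,0,0.3,0,0,0,0,0,0,0.3]'
```

```text
time_s: 16.25
ee_pos: [0.4793, -0.2118, 0.0196]
eef_rot: [-3.141, -0.0, -1.486]
force: [0.6, 0.0, -4.2]
grip_width: 0.0498
```

```bash
python3 -m inch '[0,0,0.06,0,0,0,0.3,0,0,0,0,0,0,0.3,0,0,0,0,0,0,0.9,0,0,0,0,0,0,0.9,0,0,0,0,0,0,0.9,0,0,0,0,0,0,0.9,0,0,-0.8,0,0,0,0.9,0,0,-2.5,0,0,0,0.9,0,0,-4,0,0,0,0.9,0,0,-5,0,0,0,0.9,0,0,-5,0,0,0,0.9,0,0,0,0,0,0,0.9]'
python3 - <<'E'
from h import *
p,P,W,f,c=shot('wrist','w4.png');M=T();print(M[:3,3])
x,y,z=P[...,0],P[...,1],P[...,2]
def fit(m):
    k,l,s,_=cv2.connectedComponentsWithStats(m.astype(np.uint8));q=P[l==1+np.argmax(s[1:,4])]
    (cc,s,a)=cv2.minAreaRect(q[:,:2].astype(np.float32));print(len(q),np.round(cc,4),np.round(s,3),round(a,2),np.median(q[:,2]).round(4))
n=np.hypot(x-.48,y+.21)<.16
fit(n&(z>.049)&(z<.062))
for lo,hi in((.02,.034),(.038,.05)): fit(n&(z>lo)&(z<hi))
s,P,*_=shot('scene','s4.png');x,y,z=P[...,0],P[...,1],P[...,2];n=np.hypot(x-.48,y+.21)<.16
fit(n&(z>.048)&(z<.062))
I=np.hstack([cv2.resize(p,(400,250)),cv2.resize(s[130:230,220:380],(400,250))])
S=shot('side')[0]
I=np.vstack([I,cv2.resize(S[180:300,300:492],(400,250))@np.eye(3,dtype=np.uint8) if 0 else np.hstack([cv2.resize(S[200:290,330:474],(400,250)),cv2.resize(s[190:330,250:474],(400,250))])])
cv2.imwrite('pics/m4.png',I[:,:,::-1])
E
```

```text
time_s: 17.75
ee_pos: [0.4805, -0.2124, 0.1962]
eef_rot: [-3.136, -0.004, -1.486]
force: [-0.3, -0.3, -0.5]
grip_width: 0.0846
[ 0.47963707 -0.21198362  0.1935157 ]
6676 [ 0.4791 -0.2108] [0.219 0.05 ] 5.13 0.054Traceback (most recent call last):
  File "<stdin>", line 9, in <module>
  File "<stdin>", line 5, in fit
    return _wrapfunc(a, 'argmax', axis=axis, out=out, **kwds)
    return bound(*args, **kwds)
ValueError: attempt to get argmax of an empty sequence
```

```bash
python3 - <<'E'
from h import *
s,P,*_=shot('scene');np.savez('s5.npz',p=s,P=P);S,PS,*_=shot('side');np.savez('d5.npz',p=S,P=PS)
I=np.hstack([cv2.resize(S[200:290,340:440],(400,360)),cv2.resize(s[200:320,265:415],(450,360))])[:,:,::-1]
cv2.imwrite('pics/m5.png',cv2.resize(I,(800,340)))
def fit(n,P,m):
    k,l,st,_=cv2.connectedComponentsWithStats(m.astype(np.uint8))
    if k<2: print(n,'none');return
    q=P[l==1+np.argmax(st[1:,4])]
    (cc,sz,a)=cv2.minAreaRect(q[:,:2].astype(np.float32));print(n,len(q),np.round(cc,4),np.round(sz,3),round(a,2),np.median(q[:,2]).round(4))
D=np.load('w2.npz')
for nm,p,Q in(('w2',D['p'],D['P']),('scene',s,P),('side',S,PS)):
    p=p.astype(int);x,y,z=Q[...,0],Q[...,1],Q[...,2]
    u=x-.509;v=y-.2005;a=np.radians(-5.8);X=u*np.cos(a)+v*np.sin(a);Y=-u*np.sin(a)+v*np.cos(a)
    top=(abs(X)<.175)&(abs(Y)<.11)
    fit(nm+' rim+lid',Q,top&(z>.086)&(z<.104))
    fit(nm+' stick',Q,(abs(Y)<.03)&(X>-.02)&(X<.142)&(z>.065)&(z<.084))
    m=(abs(Y)<.006)&(X>-.02)&(X<.142)&(z>.06)&(z<.084)
    for lo in np.arange(-.02,.14,.02):
        k=m&(X>=lo)&(X<lo+.02); print(round(lo,2),k.sum(),np.median(z[k]).round(4) if k.any() else '',end='; ')
    print()
    k=m&(z>.073);print('handle X range',np.percentile(X[k],[.5,99.5]).round(4), )
    k=(abs(Y)<.022)&(X>.04)&(X<.09)&(z>.07)&(z<.084);print('handle Y range',np.percentile(Y[k],[1,50,99]).round(4))
E
```

```text
w2 rim+lid 20416 [0.5086 0.1965] [0.187 0.314] 84.06 0.0948
w2 stick 3038 [0.5642 0.1924] [0.055 0.151] 84.17 0.0752
-0.02 63 0.0721; 0.0 90 0.0719; 0.02 130 0.0766; 0.04 144 0.0769; 0.06 152 0.0769; 0.08 165 0.0767; 0.1 166 0.0769; 0.12 93 0.0766; 
handle X range [-0.0123  0.1302]
handle Y range [-0.0157 -0.0069  0.0065]
scene rim+lid 3554 [0.5081 0.198 ] [0.189 0.316] 84.26 0.0946
scene stick 472 [0.5643 0.1924] [0.056 0.15 ] 83.2 0.0739
-0.02 26 0.0721; 0.0 27 0.0715; 0.02 27 0.0765; 0.04 27 0.0759; 0.06 27 0.0755; 0.08 27 0.0764; 0.1 24 0.076; 0.12 16 0.076; 
handle X range [-0.0163  0.1303]
handle Y range [-0.0127 -0.0005  0.0101]
side rim+lid 2133 [0.5092 0.1953] [0.192 0.319] 84.32 0.0963
side stick 245 [0.576  0.1923] [0.057 0.125] 84.14 0.0752
-0.02 0 ; 0.0 6 0.0745; 0.02 12 0.078; 0.04 11 0.079; 0.06 14 0.0779; 0.08 9 0.0789; 0.1 13 0.0781; 0.12 4 0.0784; 
handle X range [0.0099 0.1284]
handle Y range [-0.0177 -0.009   0.0072]
```

View pics/m5.png

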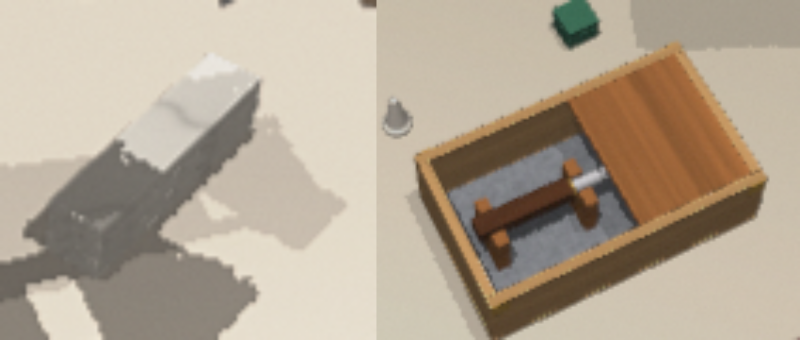

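The pile of three is neat, and the stick lies level along the case with its handle end at case X ≈ 130 mm. Next I go above the handle.

```bash
python3 - <<'E'
from h import *
steps([.568,.1918,.15],Rot(-95.8),10)
E
```

```text
10 rows: t [-4.04 -0.9   0.41] w [0.0001 0.0001 0.0186]
```

```bash
python3 -m inch '[-4.04,-0.9,0.41,0,0,0.0186,0.9,-4.04,-0.9,0.41,0,0,0.0186,0.9,-4.04,-0.9,0.41,0,0,0.0186,0.9,-4.04,-0.9,0.41,0,0,0.0186,0.9,-4.04,-0.9,0.41,0,0,0.0186,0.9,-4.04,-0.9,0.41,0,0,0.0186,0.9,-4.04,-0.9,0.41,0,0,0.0186,0.9,-4.04,-0.9,0.41,0,0,0.0186,0.9,-4.04,-0.9,0.41,0,0,0.0186,0.9,-4.04,-0.9,0.41,0,0,0.0186,0.9,0,0,0,0,0,0,0.9,0,0,0,0,0,0,0.9]'
python3 - <<'E'
from h import *
p,P,W,f,c=shot('wrist','w6.png');M=T();Q=(P-M[:3,3])@M[:3,:3];o=ctrl.get_obs()
print(o['ee_pos'],o['eef_rot'],o['qpos'].round(2))
x,y,z=P[...,0],P[...,1],P[...,2]
m=(z>.072)&(z<.082)&(abs(Q[...,0])<.03)&(abs(Q[...,1])<.08)
for lo in(-.07,-.05,-.04,-.03,-.02,0,.02,.03):
    k=m&(Q[...,1]>lo)&(Q[...,1]<lo+.01)
    if k.sum()>5: print(lo,k.sum(),np.percentile(Q[...,0][k],[2,98]).round(4),z[k].mean().round(4))
q=P[m];(cc,s,a)=cv2.minAreaRect(q[:,:2].astype(np.float32));print(np.round(cc,4),np.round(s,3),round(a,2))
E
```

```text
time_s: 19.4
ee_pos: [0.568, 0.1913, 0.1498]
eef_rot: [3.14, -0.001, -1.671]
force: [0.1, 0.3, -0.6]
grip_width: 0.0842
[0.56814624 0.19098575 0.15026113] [ 3.14037657e+00 -5.69467832e-04 -1.67213228e+00] [ 0.26  0.44  1.41 -0.    1.29  1.94]
-0.07 244 [-0.0096  0.0109] 0.0768
-0.05 230 [-0.0096  0.0112] 0.0768
-0.04 219 [-0.0097  0.0113] 0.0768
-0.03 214 [-0.0098  0.0114] 0.0767
-0.02 196 [-0.0099  0.0104] 0.0768
0 189 [-0.01    0.0107] 0.0768
0.02 190 [-0.0101  0.0109] 0.0768
0.03 150 [-0.0102  0.011 ] 0.0763
[0.5656 0.1993] [0.043 0.151] 79.65
```

View pics/w6.png

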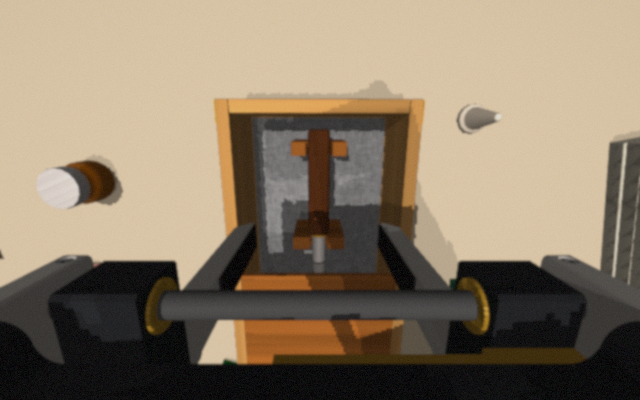

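The stick runs at column 318 between the fingers, with its handle end at row 128. It is centred within 1 mm and aligned. I'll descend and grip.

```bash
python3 -m inch '[0.08,0,2.6,0,0,0,0.9,0,0,2.6,0,0,0,0.9,0,0,2.6,0,0,0,0.9,0,0,2.2,0,0,0,0.9,0,0,1.4,0,0,0,0.9,0,0,0.7,0,0,0,0.9,0,0,0,0,0,0,0.9,0,0,0,0,0,0,0.5,0,0,0,0,0,0,0.3,0,0,0,0,0,0,0.1,0,0,0,0,0,0,0.1,0,0,0,0,0,0,0.1,0,0,0,0,0,0,0.1,0,0,0,0,0,0,0.1]' 25
```

```text
time_s: 21.2
ee_pos: [0.5684, 0.191, 0.0299]
eef_rot: [3.142, -0.0, -1.672]
force: [-0.0, 0.5, 0.0]
grip_width: 0.022
```

```bash
python3 -m inch '[0,0,0,0,0,0,0.1,0,0,0,0,0,0,0.1,0,0,-0.2,0,0,0,0.1,0,0,-0.3,0,0,0,0.1,0,0,-0.3,0,0,0,0.1,0,0,0,0,0,0,0.1]' 40
```

```text
time_s: 21.95
ee_pos: [0.5686, 0.191, 0.0383]
eef_rot: [-3.141, 0.0, -1.672]
force: [-0.4, -0.2, -1.3]
grip_width: 0.0219
```

```bash
python3 -m inch '[0,-0.152,-0.276,0.044,0,0,0.1,0,-0.152,-0.276,0.044,0,0,0.1,0,-0.152,-0.276,0.044,0,0,0.1,0,-0.152,-0.276,0.044,0,0,0.1]'
```

```text
time_s: 22.45
ee_pos: [0.5738, 0.1904, 0.0495]
eef_rot: [-2.964, 0.0, -1.672]
force: [0.1, 0.3, -1.4]
grip_width: 0.0214
```

```bash
python3 -m inch '[0,-0.152,-0.276,0.044,0,0,0.1,0,-0.152,-0.276,0.044,0,0,0.1,0,-0.152,-0.276,0.044,0,0,0.1,0,-0.152,-0.276,0.044,0,0,0.1,0,0,0,0,0,0,0.1]'
python3 - <<'E'
from h import *
o=ctrl.get_obs();print(o['qpos'].round(2),o['moment'].round(2))
p,P,W,f,c=shot('wrist');M=T();Q=(P-M[:3,3])@M[:3,:3]
# handle top face in tool frame: expect tool z=-(36+11)mm, |x|<11
m=(abs(Q[...,0])<.009)&(Q[...,1]>-.08)&(Q[...,1]<-.015)&(abs(Q[...,2]+.047)<.02)
q=Q[m];k=np.polyfit(q[:,1],q[:,2],1);print('slope',k.round(4),'end y',q[:,1].min().round(4))
S=shot('side')[0];s=shot('scene')[0]
I=np.hstack([cv2.resize(S[110:220,230:390],(400,275)),cv2.resize(s[190:320,260:420],(400,325))[:275]]);cv2.imwrite('pics/m7.png',I[:,:,::-1])
E
```

```text
time_s: 23.08
ee_pos: [0.5766, 0.1902, 0.0615]
eef_rot: [-2.79, -0.0, -1.671]
force: [-0.0, -0.5, -0.9]
grip_width: 0.0219
[ 0.33  0.39  1.75 -0.23  0.69  2.15] [-0.03  0.3  -0.01]
slope [-0.0067 -0.0475] end y -0.0704
```

View pics/m7.png

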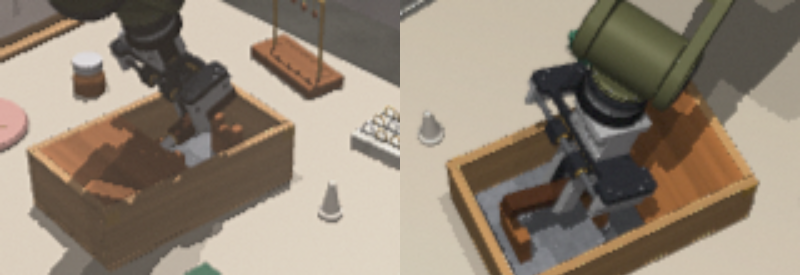

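The wrist view confirms the stick is rigid in the grip and tilted 20°, with no contact force. I'll draw it out along its own axis.

```bash
python3 -m inch '[0,-0.6,0,0,0,0,0.1,0,-1.2,0,0,0,0,0.1,0,-1.2,0,0,0,0,0.1,0,-1.2,0,0,0,0,0.1,0,-1.2,0,0,0,0,0.1]'
```

```text
time_s: 23.85
ee_pos: [0.6283, 0.1848, 0.0804]
eef_rot: [-2.79, 0.0, -1.672]
force: [-1.4, 0.3, -1.9]
grip_width: 0.0219
```

```bash
python3 -m inch '[0,-1.2,0,0,0,0,0.1,0,-1.2,0,0,0,0,0.1,0,-1.2,0,0,0,0,0.1,0,-1.2,0,0,0,0,0.1,0,-1.2,0,0,0,0,0.1,0,-1.2,0,0,0,0,0.1,0,-1.2,0,0,0,0,0.1,0,-0.6,0,0,0,0,0.1,0,0,0,0,0,0,0.1]'
python3 - <<'E'
from h import *
o=ctrl.get_obs();print(o['qpos'].round(2));M=T()
tip=M[:3,3]+M[:3,:3]@np.array([0,.19,-.036]);print('tip',tip.round(4))
d=tip[:2]-[.5087,.197];a=np.radians(-5.8);print('case X,Y',d@[np.cos(a),np.sin(a)],d@[-np.sin(a),np.cos(a)])
E
```

```text
time_s: 24.98
ee_pos: [0.7117, 0.1764, 0.1111]
eef_rot: [-2.79, -0.0, -1.672]
force: [-0.6, 1.8, -0.8]
grip_width: 0.0219
[ 0.24  0.58  1.34 -0.15  0.89  1.98]
tip [0.5219 0.1956 0.0794]
case X,Y 0.013240776903938668 -1.3844423761655593e-05
```

```bash
python3 -m inch '[0,-0.26,-0.7,0,0,0,0.1,0,-0.52,-1.41,0,0,0,0.1,0,-0.52,-1.41,0,0,0,0.1,0,-0.52,-1.41,0,0,0,0.1,0,-0.52,-1.41,0,0,0,0.1,0,-0.52,-1.41,0,0,0,0.1,0,-0.52,-1.41,0,0,0,0.1,0,-0.52,-1.41,0,0,0,0.1,0,-0.26,-0.7,0,0,0,0.1,0,0,0,0,0,0,0.1,0,0,0,0,0,0,0.1,0,0,0,0,0,0,0.1,0,0,0,0,0,0,0.1]'
python3 - <<'E'
from h import *
o=ctrl.get_obs();print(o['qpos'].round(2),abs(o['joint_vel']).max());M=T()
tip=M[:3,3]+M[:3,:3]@np.array([0,.19,-.036]);print('tip',tip.round(4))
D0=np.load('scene1.npz');s,P,*_=shot('scene');S,PS,*_=shot('side')
for n,c,lo,hi in(('box',(.396,0),.03,.045),('pile',(.48,-.21),.048,.062),('pile sides',(.48,-.21),.01,.05)):
    for k,Q in(('before',D0['P']),('scene',P),('side',PS)):
        x,y,z=Q[...,0],Q[...,1],Q[...,2];q=Q[(np.hypot(x-c[0],y-c[1])<(.05 if n=='box' else .15))&(z>lo)&(z<hi)]
        if len(q)>20:
            (cc,sz,a)=cv2.minAreaRect(q[:,:2].astype(np.float32));print(n,k,np.round(cc,4),np.round(sz,3),round(a,1))
I=np.hstack([cv2.resize(s,(400,250)),cv2.resize(S,(400,250))])
J=np.hstack([cv2.resize(s[170:330,220:476],(400,250)),cv2.resize(S[60:260,230:550],(400,250))])
cv2.imwrite('pics/m8.png',np.vstack([I,J])[:,:,::-1])
E
```

```text
time_s: 26.6
ee_pos: [0.7116, 0.1765, 0.2309]
eef_rot: [-2.79, -0.0, -1.672]
force: [1.0, 1.0, -0.7]
grip_width: 0.0219
[ 0.24  0.49  1.2  -0.13  1.13  1.95] 0.002015519852541309
tip [0.5218 0.1957 0.1993]
box before [0.3961 0.0037] [0.042 0.042] 84.3
box scene [0.3965 0.0067] [0.044 0.038] 1.6
box side [0.3972 0.0007] [0.044 0.047] 87.8
pile scene [ 0.4787 -0.2072] [0.224 0.059] 6.0
pile side [ 0.4794 -0.2111] [0.226 0.053] 4.8
pile sides before [ 0.4837 -0.2477] [0.222 0.14 ] 4.7
pile sides scene [ 0.4794 -0.2091] [0.225 0.055] 7.0
pile sides side [ 0.4784 -0.2127] [0.221 0.051] 4.8
```

View pics/m8.png

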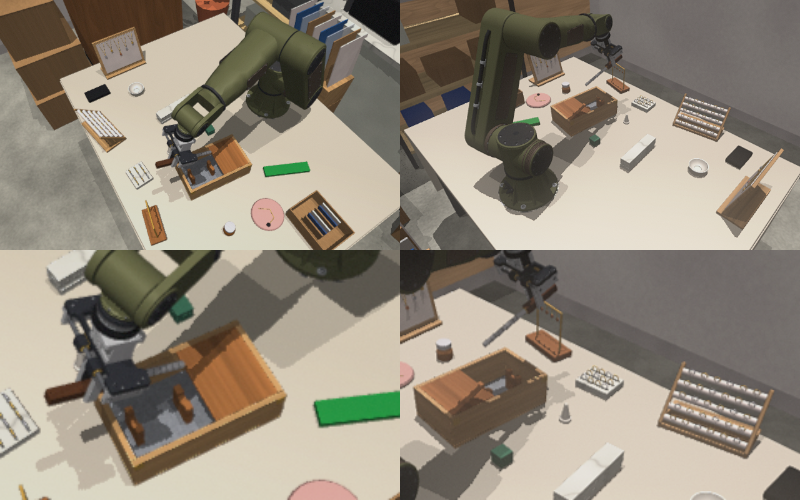

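The stick is out and clear of the case, the rests are empty, and the pile and bystanders are undisturbed. I'm handing in.

```bash
python3 - <<'E'
from h import *
print(ctrl.hand_in())
E
```

```text
the job is handed in; nothing more can be done
None
```

The job is done and handed in at about 27 s of the 54 s allowed. The marble slab is stacked on the pile, and the ring stick is out of the case and held in the gripper.

- **Slab:** My last close look, just after letting go, put its top at 54 mm, within about 0.5 mm and 0.2° of the slab below it. The final scene and side views still show a neat pile.
- **Ring stick:** I gripped it by the handle, lifted it 8 mm, tilted it 20°, drew it out along its own axis and then raised it. Forces stayed at about 2 N or less, so it did not catch on the case. Its tip, worked out from the arm pose, is now about 10 cm above the case top, and the arm is still.
- **Everything else:** The ring box measured within a few millimetres of where it started, which is within the measuring error. I checked the other bystanders and the green look-alike only by eye, and they look untouched.

**What disagreed:** The fingers really end about 20 mm short of the stated TCP. I misjudged this at first, so I set the slab back on the case, closed once on nothing just above it, and then gripped it properly. The scene camera's rectangle for the pile came out a few millimetres wider and 1–2° off the side and wrist views. I trusted those two, since the scene view also catches the pile's sides.

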